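# Put the weight away, then shut and pin the gluing jig

### The arm

A 6-joint arm with a two-finger parallel gripper is mounted at the origin on the work surface. World frame = base frame: x ahead of the robot, y to its left, z up, the work surface at z = 0. Lengths are in mm, angles in degrees, forces in N, time in s.
With the tool pointing down it reaches from about 300 to 775 mm from the base axis. Payload 14.6 kg.
Tool frame: the origin (TCP) lies on the mounting face of the last link; the fingertips stand 199 mm ahead of it and the grasp point (between the pads) lies 180 mm ahead of it; z points along the fingers, y is the line along which they close (so a half turn about z gives the same grasp; the last joint's range is limited). The gripper opens to 94 mm and grips with 3 to 60 N. Pads are 16 mm wide; open, the fingers measure 119 mm over their backs; the gripper's body (75 mm by 177 mm) begins 78 mm behind the grasp point.
Start: joints at [-70.05, 17.183, 87.147, -0, 75.671, -3.816], TCP at [221.646, -503.352, 404.646] pointing down, gripper open.
Joint ranges: [-173.82, 173.82], [-45.26, 126.66], [13.44, 144.39], [-59.66, 239.66], [0, 175.72], [-146.38, 146.38]. Speed limits (degrees/s): [127.2, 127.2, 147.25, 180, 180, 180].

### API

Orientations are given as [roll, pitch, yaw] about the fixed x, y, z axes, in that order (R = Rz(yaw) Ry(pitch) Rx(roll)).
In Python, from plant import state, get_image, camera_info, job_done, outline_of gives the robot as it stands.
- The arm moves only by the tool move_arm, never from a script. Its argument "series" is one flat list of numbers, 6 for each row, row after row: the shift along the tool's x, y, z in m, then the turn, a rotation vector about the tool's x, y, z in rad. A call has 1 to 5 rows; each row is the pose to reach, as a shift and turn from the pose commanded when the call began, along the tool's axes at that moment; what a row does not reach only later rows make up. A row lasts 1/10 s, in which the tool goes at most 50 mm and 8.59 degrees, less where a joint would pass 70% of its speed; a pose out of reach is approached as far as the arm can. A call with a gripper value outside its range is refused whole. "claw" is the closure, from 0 (fully open) to 1 (shut), set as the call begins (left out, the last holds). The fingers move at their own pace and stop on an object; "newtons" is the grip in N (left out, the last holds). Time passes only in rows, so rows that repeat a pose let the fingers close. It gives the time, the measured TCP pose, the force, the opening and the grip force at its end, in the units of the state.
- state(): the state, without advancing time (a new reading comes with each control period).
- get_image(name): name is "side" or "top" or "wrist"; returns the picture (480x640x3 uint8, blue, green, red); there is no depth.
- camera_info(name): a dict with "fx", "fy", "cx", "cy" (pixels), "eye" and "attitude" of the camera in the world. Camera axes: x right, y up, looking along -z (the intrinsics and any distortion apply to the point x, -y, -z); pixel columns grow to the right and rows downward; lengths in mm; the calibration is good to about 2 mm. A picture is of the moment at which its call begins: read the wrist's pose just before it. camera_info takes no time and is no camera call; for the wrist camera it gives the pose at the moment of the call.
- job_done(): hands the job in; it is judged then, once.
Trained networks look in the newest picture that a camera, given by its name, has taken for a name from the list of things; names that differ only in an ending like _2 or _b are one class to them, and where a whole thing is asked for, a point or a joint stands for the part that bears it (a point fixed in the world has none). Each returns a list of dicts, best first, with "score" (0 to 1); they miss things now and then, are a little off and sometimes report something else, mostly with a low value. They report only what shows in the picture. A call takes as long as a camera call.
- outline_of(camera, label): "pixels" (480x640 bool, what is visible of it) and "point" ([column, row] in pixels, amid what is visible of it).
The state is a dict: "clock": time; "q": joint angles; "joint_velocities": joint speeds; "effort": joint torques, N m; "eef_pos": TCP position; "tool_rot": TCP orientation; "contact_force": force on the tool from outside, world axes, zero at the start; "ft_torque": the same for the moment, N m; "grip_width": finger opening in mm; "grip_force": force on a finger pad.
Only numpy, scipy, OpenCV 4.12 (cv2) and the standard library are available. Lean on these libraries where they do the work, as an engineer would, in place of code of your own. Each camera call takes 0.05 s, during which the arm holds its last target. There are 200 camera calls.

### The job

The glued panel lies in the open clamshell jig with the middle-sized steel weight still standing on it: lift the weight out and return it upright to its own slot in the weight rack, the one whose square opening fits it, fully down, and let it go. Then swing the jig's lid shut, take the pin from its stand and push it through the lid's hole and the hole under it until its flange sits on the lid. Do not let go of the job at the end: finish while still pressing firmly down on the pin (about 10 N) so that the halves stay squeezed shut, and leave the other things on the bench where they are.

Things in the scene. Friction and masses are not known exactly. Their poses are not given: they have to be found in the camera images.
- jig: fixed turquoise printed clamshell jig; its base is 140 (x) x 90 (y) x 20 (z) mm. Origin: centre of its underside, on the table; z up; +x points to the hinge edge, -x to the end with the pin hole. Its nest is 88 x 74 mm inside, centred 6 mm to +x of the origin, with a panel whose top is 9 mm above the table; the rim is 20 mm above the table
- lid (a joint): angle of the jig's lid in rad: 0 shut flat on the base, growing as it opens; about 1.57 standing upright, more when leaning back outwards beyond the hinge (stop at 2.1); open, its edge stands up to 160 mm above the table. The lid is a plate 140 x 90 x 8 mm, 90 g; its underside passes through the hinge axis. The hinge is stiff (friction 0.14 N m) and the lid stays where it is left; pushed on its outer face near the free edge, it follows with a few newtons
- lid_hinge (a point): middle of the hinge axis, at x = +70 mm, 20 mm above the table, on the jig base; the axis runs along the jig's y. At lid angle q the lid reaches from here 140 mm along (-cos q, 0, sin q) in the jig's axes
- jig_hole (a point): centre of the upper mouth of the vertical round 13 mm through hole in the jig's base, at x = -54 mm, 20 mm above the table. The shut lid has a like hole right above it, with its mouth 28 mm above the table; both mouths have 2 mm chamfers
- pin_grip (a point): the loose pin, 60 g or so, upright in its stand: this point lies on its axis, about the middle of the black round handle (16 mm thick, from 21 mm below to 20 mm above this point). Below the handle is a flange, 24 mm across and 5 mm thick, with its underside 26 mm below this point; below that a steel shank 10 mm thick and 25 mm long with a tapered foot. z points up along the pin
- pin_flange (a point): on the pin's axis, at the underside of its flange (in the stand this is 32 mm above the table)
- pin_tip (a point): the foot of the pin's shank, 25 mm below the flange's underside
- pin_stand: fixed grey block 56 x 56 x 32 mm with a 13 mm hole in which the pin stands; origin at the centre of its underside
- weight_center (a point): the middle-sized steel weight, a square block 30 x 30 x 70 mm, 0.45 kg or so, standing upright in the jig's nest at the start; this is its centre, 35 mm above its underside; z up, x and y along its square sides
- slot_medium: the weight's own slot: fixed grey block 62 x 62 x 20 mm on the rack board, with a square 36 x 36 mm opening 15 mm deep in its top (2 mm chamfer). Origin: centre of its underside, 8 mm above the table; z up, x and y along the opening's sides. The three slots stand in a row 80 mm apart, in any order. When the weight is home its centre is 40 mm above this origin
- slot_medium_floor (a point): centre of the floor of that opening, 13 mm above the table
- slot_small: a like block with a 23 mm square opening, taken by the small weight; not to be used
- slot_large: a like block with an empty 47 mm square opening: too wide, not to be used
- weight_small_center (a point): bystander: centre of the small steel weight, 20 x 20 x 45 mm, standing in the small slot
- weight_large_center (a point): bystander: centre of the large steel weight, 40 x 40 x 75 mm, standing on the table
- wheel: bystander: white and grey rover wheel lying flat, 76 mm across, 34 mm high; origin under its centre
- screwdriver: bystander: screwdriver lying on the table, 170 mm long
- glue: bystander: glue bottle, 38 mm across, 100 mm tall; origin under its centre
- bowl: bystander: bowl, 130 mm across, 55 mm high; origin under its centre
- phone: bystander: dark phone lying flat, 150 x 72 x 9 mm

How it is judged (in metres and radians):
On the way, in this order (a step that is already met when the one before it is completed fails the run):
1. the weight stands fully down in its own slot and is let go (horizontal distance between weight_center and slot_medium_floor below 0.006 m and z of weight_center in the frame of slot_medium below 0.044 m and angle between weight_center's own z axis and vertical below 0.12 rad and contact force between the fingers and weight below 0.2 N), for 0.2 s.
2. the lid is shut (value of joint lid below 0.06 rad), for 0.2 s.
3. the pin is through both holes with its flange on the lid (z of pin_flange in the frame of jig between 0.02 and 0.032 m and horizontal distance between pin_tip and jig_hole below 0.005 m and angle between the z axis of pin_grip and the z axis of jig, either way round below 0.15 rad and value of joint lid below 0.04 rad), for 0.2 s.
At the end, for the whole second after the job is handed in: weight upright in its own slot (within 6 mm, at most 4 mm high) and released; lid within 0.03 rad of shut; pin through both holes, within 5 mm of their axis, flange at most 4 mm above the shut lid; gripper bearing on the pin and pin pressing the lid with over 3 N for the last second (all of step 1 and z of pin_flange in the frame of jig between 0.02 and 0.032 m and horizontal distance between pin_tip and jig_hole below 0.005 m and angle between the z axis of pin_grip and the z axis of jig, either way round below 0.15 rad and value of joint lid below 0.03 rad and contact force between pin and lid above 3 N and contact force between the fingers and pin above 3 N); the arm keeps its last pose, push and grip.
It fails at once if a thing that was to be left alone is moved by more than 30 mm (distance of any of weight_small_center, weight_large_center, wheel, screwdriver, glue, bowl, phone from where it was at the start of the episode above 0.03 m).
It also fails if it takes over 67 s, if anything falls off the work surface, if the arm or the gripper's body presses on something with over 40 N, if the wrist force passes 120 N, or if a joint passes its speed limit or range.

## Working session

There is one attempt and no reset: what is moved stays moved. The work goes in short steps, Python scripts to look and compute and a tool call to move; the robot and the scene stay as the last step left them, time stands still between calls to the robot, and variables do not carry over. Pictures are saved under pics/ and viewed, at most 10 in all, crops included, and the job is handed in when it is done.

Besides the shell and the picture viewer there is one more tool, called after "Request:" as a command line: name --argument value ..., lists and objects as JSON in quotes. move_arm: Moves the arm, as the interface text tells. Its arguments: {"type":"object","properties":{"series":{"type":"array","items":{"type":"number"}},"claw":{"type":"number"},"newtons":{"type":"number"}},"required":["series"]}

```bash
mkdir -p pics; ls; python3 - <<'E'
from plant import *
import cv2
print(state())
for n in("top","side"):
    i=get_image(n); cv2.imwrite(f"pics/{n}0.png",i); print(n,camera_info(n))
print(camera_info("wrist"))
E
```

```text
pics
{'clock': 0.0, 'q': array([-7.00507682e+01,  1.72152349e+01,  8.71804731e+01,  1.96287784e-04,
        7.56706674e+01, -3.81580355e+00]), 'joint_velocities': array([-0.11960295,  0.10899606, -0.03710091,  0.10978472, -0.07551686,
       -0.04328484]), 'effort': array([-3.89761717e-04, -5.31810451e+01, -3.52739954e+01,  7.07970886e-02,
        2.44578416e-02, -1.01313901e-04]), 'eef_pos': array([ 221.62898342, -503.33037023,  404.08869227]), 'tool_rot': array([-1.79933784e+02, -4.60692825e-03,  2.37649840e+01]), 'contact_force': array([ 0.76392779, -0.03820277, -0.10778962]), 'ft_torque': array([ 0.01322483,  0.05180285, -0.073135  ]), 'grip_force': 0.0, 'grip_width': 94.06579743714731}
top {'fx': 610.7271991873592, 'fy': 610.7271991873592, 'cx': 319.97421218885637, 'cy': 246.21169242540125, 'eye': array([ 380.01552533,   78.53205405, 1376.6309638 ]), 'attitude': array([  6.75349015,   0.72258351, -91.15443164])}
side {'fx': 552.1837013933699, 'fy': 552.1837013933699, 'cx': 316.9463980546491, 'cy': 240.03433644134304, 'eye': array([338.0665929 , 890.12423292, 946.37650257]), 'attitude': array([  43.66062667,    0.21663377, -165.74855879])}
{'fx': 375.0317189007867, 'fy': 375.0317189007867, 'cx': 317.35341185507673, 'cy': 236.0531838128194, 'eye': array([ 286.54228841, -474.19109973,  384.80159735]), 'attitude': array([-14.24290009,   0.09292095, -66.22902447])}
```

View pics/top0.png

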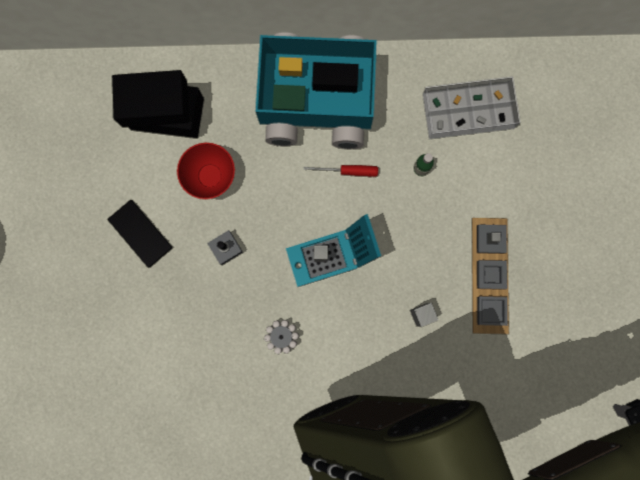

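View pics/side0.png

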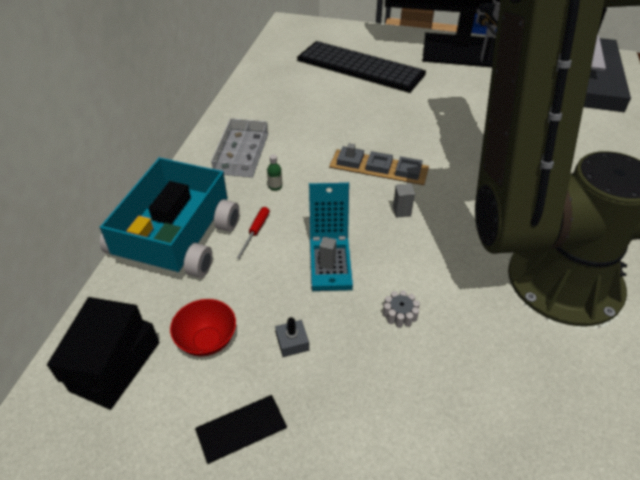

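```bash
cat > h.py <<'E'
from plant import *
import numpy as np, cv2
from scipy.spatial.transform import Rotation as R
def cam(n):
    c=camera_info(n); return c, R.from_euler('xyz',c['attitude'],degrees=True).as_matrix(), np.array(c['eye'])
def ray(n,px,cm=None):
    c,M,e=cm or cam(n)
    d=M@np.array([(px[0]-c['cx'])/c['fx'],-(px[1]-c['cy'])/c['fy'],-1.]); return e,d
def atz(n,px,z,cm=None):
    e,d=ray(n,px,cm); return e+d*(z-e[2])/d[2]
def proj(n,P,cm=None):
    c,M,e=cm or cam(n); v=(np.atleast_2d(P)-e)@M
    return np.c_[c['cx']+c['fx']*v[:,0]/-v[:,2], c['cy']-c['fy']*v[:,1]/-v[:,2]]
E
python3 - <<'E'
from h import *
for l in ["jig","lid","pin_grip","pin_stand","weight_center","slot_medium","slot_small","slot_large","weight_small_center","weight_large_center","wheel","screwdriver","glue","bowl","phone"]:
  for n in("top","side"):
    r=outline_of(n,l)
    if not r: print(l,n,"none"); continue
    r=r[0]; m=r['pixels'].astype(np.uint8)
    np.save(f"pics/{l}_{n}.npy",m)
    box=cv2.minAreaRect(cv2.findNonZero(m))
    print(l,n,round(r['score'],2),np.round(r['point']),m.sum(),np.round(box[0]),np.round(box[1]),round(box[2],1),"z0:",atz(n,box[0],0)[:2].round())
E
```

```text
jig top 0.8 [336. 257.] 3395 [333. 253.] [46. 92.] 66.8 z0: [526.  64.]
jig side 0.77 [330. 233.] 3749 [329. 237.] [108.  41.] 87.2 z0: [538.  -0.]
lid top 0.54 [491. 311.] 861 [491. 311.] [28. 30.] 90.0 z0: [ 389. -286.]
lid side 0.58 [327. 212.] 2177 [328. 211.] [56. 40.] 90.0 z0: [562. -88.]
pin_grip top none
pin_grip side 0.7 [289. 329.] 153 [291. 328.] [19. 10.] 90.0 z0: [554. 272.]
pin_stand top 0.58 [227. 247.] 667 [224. 247.] [28. 28.] 58.0 z0: [546. 310.]
pin_stand side 0.75 [292. 338.] 700 [292. 339.] [32. 30.] 76.0 z0: [545. 296.]
weight_center top 0.8 [321. 253.] 239 [319. 254.] [16. 14.] 90.0 z0: [526.  95.]
weight_center side none
slot_medium top 0.91 [491. 278.] 881 [491. 274.] [29. 30.] 90.0 z0: [ 471. -291.]
slot_medium side 0.75 [291. 338.] 840 [292. 338.] [33. 31.] 76.8 z0: [546. 295.]
slot_small top 0.87 [485. 242.] 755 [490. 240.] [29. 29.] 90.0 z0: [ 550. -294.]
slot_small side 0.88 [350. 160.] 401 [349. 157.] [26. 20.] 12.5 z0: [ 555. -312.]
slot_large top 0.7 [488. 311.] 879 [490. 310.] [29. 31.] 90.0 z0: [ 391. -285.]
slot_large side 0.93 [407. 169.] 498 [408
[... 462 characters left out ...]
 [341. 186.]
wheel side 0.76 [402. 308.] 1083 [400. 309.] [38. 36.] 90.0 z0: [344. 168.]
screwdriver top 0.93 [355. 170.] 518 [340. 170.] [11. 74.] 90.0 z0: [718.  43.]
screwdriver side 0.59 [256. 223.] 332 [252. 232.] [11. 57.] 29.1 z0: [722.  28.]
glue top 0.62 [424. 166.] 333 [423. 165.] [17. 24.] 26.6 z0: [ 727. -148.]
glue side 0.95 [275. 175.] 381 [274. 173.] [34. 13.] 84.8 z0: [ 737. -197.]
bowl top 0.83 [206. 172.] 2563 [205. 170.] [56. 57.] 45.0 z0: [726. 354.]
bowl side 0.96 [203. 328.] 2989 [202. 328.] [57. 65.] 90.0 z0: [731. 314.]
phone top 0.86 [138. 234.] 2075 [138. 233.] [65. 33.] 49.1 z0: [582. 507.]
phone side 0.91 [239. 427.] 3312 [239. 429.] [39. 88.] 65.9 z0: [585. 501.]
```

The top view shows the jig at about (335,255) with its hinge end at the upper right and the weight at (320,253). The rack is at (490,275), with slots small, medium and large from top to bottom, and the pin stand is at (226,247). The side view agrees, and the lid leans back slightly. I'll look at the slot with the wrist camera on the way.

Request:
move_arm --series '[0.156, -0.051, 0, 0, 0, -0.7, 0.156, -0.051, 0, 0, 0, -0.7, 0.156, -0.051, 0, 0, 0, -0.7, 0.156, -0.051, 0, 0, 0, -0.7, 0.156, -0.051, 0, 0, 0, -0.7]'

```text
clock: 2.1
eef_pos: [345.5, -392.2, 404.8]
tool_rot: [180.0, -0.0, 64.4]
contact_force: [1.6, -0.5, -0.5]
grip_width: 94.3
grip_force: 0.0
```

Request:
move_arm --series '[0.152, 0.062, 0, 0, 0, -0.455, 0.152, 0.062, 0, 0, 0, -0.455, 0.152, 0.062, 0, 0, 0, -0.455, 0.152, 0.062, 0, 0, 0, -0.455, 0.152, 0.062, 0, 0, 0, -0.455]'

```text
clock: 2.6
eef_pos: [467.5, -283.4, 404.5]
tool_rot: [-180.0, -0.0, 90.0]
contact_force: [0.0, -0.6, 0.8]
grip_width: 94.0
grip_force: 0.0
```

```bash
cat >> h.py <<'E'
def to(x,y,z,yaw):
    "tool-frame shift (m) and turn to a downward tool pose"
    s=state(); Rt=R.from_euler('xyz',s['tool_rot'],degrees=True)
    G=R.from_euler('xyz',[180,0,yaw],degrees=True)
    sh=Rt.inv().apply(np.array([x,y,z])-s['eef_pos'])/1000
    print("from",s['eef_pos'].round(1),s['tool_rot'].round(1),"shift",sh.round(4).tolist(),"rv",(Rt.inv()*G).as_rotvec().round(4).tolist(),"dist",np.linalg.norm(sh).round(3),"t",round(s['clock'],2))
E
python3 - <<'E'
from h import *
s=state();print(s['eef_pos'],s['tool_rot'],s['clock'])
cm=cam("wrist"); i=get_image("wrist"); cv2.imwrite("pics/w1.png",i)
for l in ["slot_medium","slot_small","slot_large"]:
  for r in outline_of("wrist",l)[:2]:
    m=r['pixels'].astype(np.uint8); b=cv2.minAreaRect(cv2.findNonZero(m))
    print(l,round(r['score'],2),r['point'],m.sum(),np.round(b[0]),np.round(b[1]),round(b[2],1),atz("wrist",b[0],28,cm).round(1))
E
```

```text
[ 467.49967958 -283.42981632  404.45886571] [-1.79988301e+02 -1.04754582e-02  9.00396709e+01] 2.6
slot_medium 0.91 [319.8, 225.4] 4253 [318. 221.] [66. 67.] 3.9 [ 467.5 -287.    28. ]
slot_small 0.95 [393.7, 214.7] 3528 [399. 224.] [69. 65.] 2.6 [ 547.2 -290.4   28. ]
slot_large 0.71 [237.8, 217.9] 4336 [236. 218.] [68. 66.] 1.3 [ 388.6 -283.7   28. ]
```

View pics/w1.png

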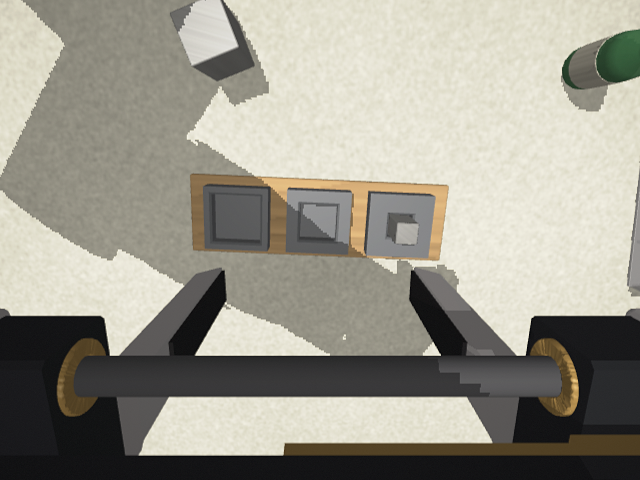

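The wrist view shows the rack with the large, medium and small slots at (237,217), (319,220) and (399,224). That puts the medium slot near (467.7,-287) with its yaw about -2.4°. Next, the jig.

Request:
move_arm --series '[0.172, 0.027, 0, 0, 0, 0, 0.172, 0.027, 0, 0, 0, 0, 0.172, 0.027, 0, 0, 0, 0, 0.172, 0.027, 0, 0, 0, 0]'

```text
clock: 3.2
eef_pos: [493.2, -110.9, 405.0]
tool_rot: [180.0, -0.0, 89.9]
contact_force: [0.4, -0.1, -0.3]
grip_width: 94.4
grip_force: 0.0
```

Request:
move_arm --series '[0.172, 0.027, 0, 0, 0, -0.26, 0.172, 0.027, 0, 0, 0, -0.26, 0.172, 0.027, 0, 0, 0, -0.26, 0.172, 0.027, 0, 0, 0, -0.26]'

```text
clock: 3.6
eef_pos: [520.7, 61.2, 404.9]
tool_rot: [180.0, -0.0, 104.8]
contact_force: [0.5, 0.0, -0.0]
grip_width: 93.9
grip_force: 0.0
```

```bash
python3 - <<'E'
from h import *
s=state();print(s['eef_pos'],s['tool_rot'],s['clock'])
cm=cam("wrist"); i=get_image("wrist"); cv2.imwrite("pics/w2.png",i)
import pickle; pickle.dump(cm,open("pics/cm2.pkl","wb"))
for l in ["weight_center","jig","pin_stand","pin_grip","lid"]:
  for r in outline_of("wrist",l)[:2]:
    m=r['pixels'].astype(np.uint8); b=cv2.minAreaRect(cv2.findNonZero(m))
    print(l,round(r['score'],2),r['point'],m.sum(),np.round(b[0]),np.round(b[1]),round(b[2],1),atz("wrist",b[0],28,cm).round(1))
E
```

```text
[520.72938227  61.19373649 404.86478964] [ 1.79972017e+02 -7.95936402e-03  1.04838082e+02] 3.6
pin_stand 0.72 [154.8, 38.1] 6294 [154.  42.] [84. 97.] 90.0 [344.1 175.   28. ]
lid 0.83 [320.6, 308.4] 10535 [320. 306.] [100. 125.] 90.0 [547.8 -28.1  28. ]
```

View pics/w2.png

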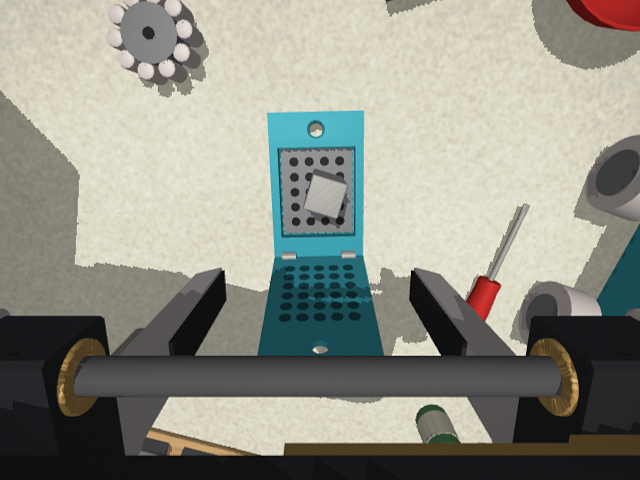

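The wrist view shows the jig straight on: hole at (316,129), nest at about (280–355,148–235), weight top at about (326,193) turned relative to the jig, lid past upright. I'll extract precise corners.

```bash
python3 - <<'E'
from h import *
import pickle
cm=pickle.load(open("pics/cm2.pkl","rb"))
i=cv2.imread("pics/w2.png"); g=cv2.cvtColor(i,cv2.COLOR_BGR2GRAY); hsv=cv2.cvtColor(i,cv2.COLOR_BGR2HSV)
# turquoise rim
c=np.float32([[267,113],[363,111],[276,258],[366,255]]).reshape(-1,1,2)
cc=cv2.cornerSubPix(g,c.copy(),(5,5),(-1,-1),(3,50,.01)).reshape(-1,2)
P=[atz("wrist",p,20,cm) for p in cc]
for p,q in zip(cc,P): print(p.round(1),q.round(1))
# hole: bright table inside
hm=(g[118:142,303:330]); print("hole sat"); hs=hsv[115:143,300:332,1]; m=(hs<90).astype(np.uint8)
n,l,st,ct=cv2.connectedComponentsWithStats(m)
for k in range(1,n):
    if st[k,4]>20: q=ct[k]+[300,115]; print("hole",q,st[k],atz("wrist",q,20,cm).round(1))
roi=(slice(160,230),slice(295,355))
for t in (130,140,150):
    m=((g[roi]>t)&(hsv[roi][...,1]<60)).astype(np.uint8)
    n,l,st,ct=cv2.connectedComponentsWithStats(m); k=1+st[1:,4].argmax()
    b=cv2.minAreaRect(cv2.findNonZero((l==k).astype(np.uint8))); bp=cv2.boxPoints(b)+[295,160]
    Q=np.array([atz("wrist",p,79,cm) for p in bp]); e=np.diff(Q,axis=0)
    print(t,st[k,4],b,Q.mean(0).round(1),np.linalg.norm(e,axis=1).round(1),np.degrees(np.arctan2(e[:,1],e[:,0])).round(1))
E
```

```text
[266.5 112.2] [450.1 143.6  20. ]
[363.5 110.1] [536.6 168.4  20. ]
[274.2 257.5] [489.3   8.   20. ]
[362.8 255.8] [576.1  32.9  20. ]
hole sat
hole [315.49668874 129.41059603] [  9   8  14  14 151] [498.  140.4  20. ]
130 2713 ((28.0, 34.5), (69.0, 56.0), 90.0) [517.9  90.1  79. ] [44.9 56.8 47. ] [  14.8  -73.9 -165.2]
140 1217 ((29.912845611572266, 36.12385559082031), (35.15222930908203, 34.769100189208984), 16.69924545288086) [519.6  89.6  79. ] [28.5 28.6 28.7] [ 87.8  -1.7 -90.9]
150 1193 ((29.805408477783203, 36.1324348449707), (34.70213317871094, 34.62861251831055), 17.10272979736328) [519.5  89.6  79. ] [28.4 28.2 28.6] [ 87.4  -2.1 -91.3]
```

Request:
move_arm --series '[0.028, 0.006, 0, 0, 0, 0.147, 0.028, 0.006, 0.01, 0, 0, 0.293, 0.028, 0.006, 0.04, 0, 0, 0.293, 0.028, 0.006, 0.08, 0, 0, 0.293, 0.028, 0.006, 0.12, 0, 0, 0.293]'

```text
clock: 4.4
eef_pos: [519.3, 86.4, 283.8]
tool_rot: [179.9, -0.0, 87.9]
contact_force: [0.8, 1.0, 0.7]
grip_width: 94.1
grip_force: 0.0
```

```bash
python3 - <<'E'
from h import *
to(519.6,89.8,242,88)
cm=cam("wrist"); i=get_image("wrist"); cv2.imwrite("pics/w3.png",i)
print(proj("wrist",[519.6,89.8,79],cm), proj("wrist",[498,140.2,20],cm))
E
```

```text
from [519.3  86.4 283.8] [179.9  -0.   87.9] shift [0.0034, 0.0001, 0.0418] rv [0.0014, -0.0001, -0.0012] dist 0.042 t 4.4
[[317.71942694 275.39874397]] [[281.20096779 170.94126605]]
```

View pics/w3.png

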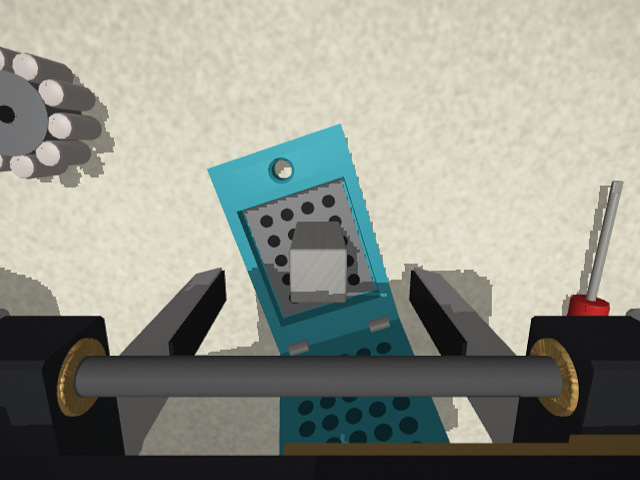

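The weight's top face is centred at (318,275), matching the prediction and square to the fingers. Descend, grip and lift.

Request:
move_arm --series '[0.0034, 0, 0.021, 0, 0, 0, 0.0034, 0, 0.042, 0, 0, 0, 0.0034, 0, 0.042, 0, 0, 0]'

```text
clock: 4.75
eef_pos: [519.3, 90.2, 241.4]
tool_rot: [-179.8, 0.0, 88.0]
contact_force: [-0.5, 0.7, -0.3]
grip_width: 94.2
grip_force: 0.0
```

Request:
move_arm --series '[0, 0, 0, 0, 0, 0, 0, 0, 0, 0, 0, 0, 0, 0, 0, 0, 0, 0, 0, 0, 0, 0, 0, 0, 0, 0, 0, 0, 0, 0]' --claw 1 --newtons 30

```text
clock: 5.25
eef_pos: [519.6, 91.3, 243.1]
tool_rot: [180.0, -0.0, 88.1]
contact_force: [-0.8, 0.4, -1.0]
grip_width: 57.4
grip_force: 0.0
```

Request:
move_arm --series '[0, 0, 0, 0, 0, 0, 0, 0, 0, 0, 0, 0, 0, 0, 0, 0, 0, 0]'

```text
clock: 5.55
eef_pos: [519.6, 91.3, 242.6]
tool_rot: [-180.0, 0.0, 88.1]
contact_force: [-0.0, -0.3, -0.9]
grip_width: 33.6
grip_force: 0.0
```

Request:
move_arm --series '[0, 0, 0, 0, 0, 0, 0, 0, 0, 0, 0, 0, 0, 0, 0, 0, 0, 0]'

```text
clock: 5.85
eef_pos: [519.6, 91.3, 242.6]
tool_rot: [180.0, -0.0, 88.1]
contact_force: [1.5, 0.6, 0.4]
grip_width: 29.8
grip_force: 30.0
```

Request:
move_arm --series '[0, 0, -0.02, 0, 0, 0, 0, 0, -0.05, 0, 0, 0, 0, 0, -0.09, 0, 0, 0, 0, 0, -0.13, 0, 0, 0, 0, 0, -0.13, 0, 0, 0]'

```text
clock: 6.35
eef_pos: [519.8, 91.3, 377.3]
tool_rot: [179.6, -0.1, 88.1]
contact_force: [0.3, 0.1, -6.0]
grip_width: 29.8
grip_force: 30.0
```

```bash
python3 - <<'E'
from h import *
s=state(); print(s['eef_pos'],s['tool_rot'],s['grip_width'],s['grip_force'],s['contact_force'])
cm=cam("wrist"); i=get_image("wrist"); cv2.imwrite("pics/w4.png",i)
z=s['eef_pos'][2]-180+17   # weight top: grasp 18 above centre
g=cv2.cvtColor(i,cv2.COLOR_BGR2GRAY); 
roi=g[225:345,250:390]; m=((roi>140)).astype(np.uint8)
n,l,st,ct=cv2.connectedComponentsWithStats(m)
for k in range(1,n):
  if st[k,4]>300: print(st[k]+[250,225,0,0,0],ct[k]+[250,225],atz("wrist",ct[k]+[250,225],z,cm))
E
```

```text
[519.81384009  91.33683711 377.25042951] [ 1.79587261e+02 -5.91789873e-02  8.80526180e+01] 29.78018171802222 29.990276098251343 [ 0.28508132  0.09527143 -6.00024129]
[ 250  225   30   76 1240] [259.82258065 255.35241935] [498.59721841 119.57698772 214.25042951]
[271 225  81  27 763] [305.327654   232.68152031] [517.17194304 128.25266925 214.25042951]
[ 351  225   39   77 1465] [375.76860068 249.33174061] [544.98574445 120.41857429 214.25042951]
[312 289  40  16 558] [332.63620072 295.77060932] [527.29552349 101.13634025 214.25042951]
```

View pics/w4.png

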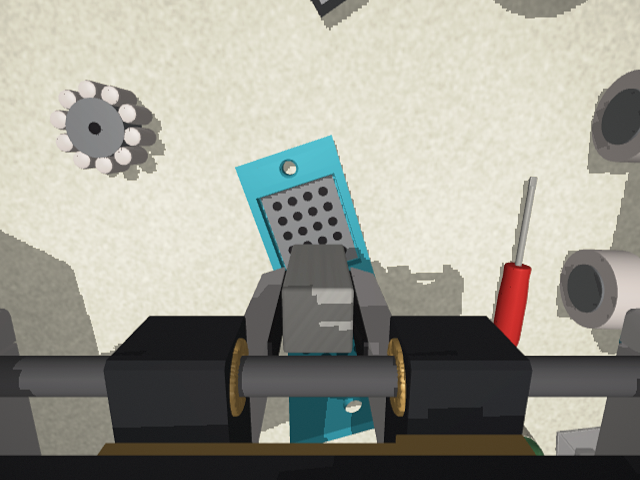

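The weight is held square: its top front edge is at row 288, columns 283–353, and it sits about 1.5 mm behind the tool axis. I'll lift higher to clear the lid and carry it to the slot.

Request:
move_arm --series '[0, 0, -0.03, 0, 0, 0, 0, 0, -0.05, 0, 0, 0, -0.03, -0.003, -0.05, 0, 0, 0, -0.07, -0.007, -0.05, 0, 0, 0, -0.119, -0.012, -0.05, 0, 0, 0.008]'

```text
clock: 6.9
eef_pos: [503.2, -27.8, 420.1]
tool_rot: [-179.8, -0.0, 87.7]
contact_force: [0.9, -0.8, -5.6]
grip_width: 29.8
grip_force: 30.0
```

Request:
move_arm --series '[-0.045, -0.005, 0, 0, 0, 0, -0.09, -0.009, 0, 0, 0, 0, -0.135, -0.014, 0, 0, 0, 0, -0.18, -0.018, 0, 0, 0, 0, -0.22, -0.022, 0, 0, 0, 0]'

```text
clock: 7.4
eef_pos: [471.6, -248.2, 420.0]
tool_rot: [-179.8, -0.1, 87.6]
contact_force: [1.2, 0.1, -5.4]
grip_width: 29.6
grip_force: 30.0
```

Request:
move_arm --series '[-0.025, -0.003, 0.01, 0, 0, 0, -0.038, -0.004, 0.04, 0, 0, 0, -0.038, -0.004, 0.08, 0, 0, 0, -0.038, -0.004, 0.11, 0, 0, 0, -0.038, -0.004, 0.11, 0, 0, 0]'

```text
clock: 7.9
eef_pos: [465.7, -283.4, 306.6]
tool_rot: [-179.5, -0.3, 87.6]
contact_force: [-0.1, -0.4, -5.1]
grip_width: 29.8
grip_force: 30.0
```

```bash
python3 - <<'E'
from h import *
to(467.8,-285.6,260,87.6)
cm=cam("wrist"); i=get_image("wrist"); cv2.imwrite("pics/w5.png",i)
import itertools
M=R.from_euler('z',-2.4,degrees=True).as_matrix()
for h in(18,31):
  C=np.array([[a*h,b*h,28] for a,b in [(1,1),(1,-1),(-1,-1),(-1,1)]])@M.T+[467.8,-287,0]
  cv2.polylines(i,[proj("wrist",C,cm).round().astype(int)],True,(0,0,255),1)
cv2.imwrite("pics/w5o.png",i)
E
```

```text
from [ 465.7 -283.4  306.6] [-179.5   -0.3   87.6] shift [-0.0024, 0.0027, 0.0465] rv [-0.0092, -0.0059, -0.0004] dist 0.047 t 7.9
```

View pics/w5o.png

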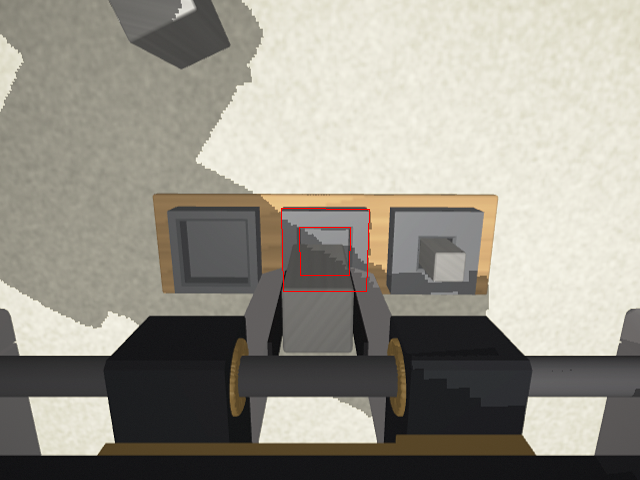

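The overlay of the computed slot (outer and opening) matches the picture. Descending to just above it and checking the settled pose.

Request:
move_arm --series '[-0.0024, 0.0024, 0.02, 0, 0, 0, -0.0024, 0.0024, 0.04, 0, 0, 0, -0.0024, 0.0024, 0.04, 0, 0, 0, -0.0024, 0.0024, 0.04, 0, 0, 0]'

```text
clock: 8.35
eef_pos: [469.3, -286.5, 274.0]
tool_rot: [180.0, 0.0, 87.6]
contact_force: [0.5, 1.1, -4.1]
grip_width: 29.4
grip_force: 30.0
```

```bash
python3 - <<'E'
from h import *
to(467.8,-285.6,247,87.6)
E
```

```text
from [ 469.3 -286.5  274. ] [180.    0.   87.6] shift [0.0008, -0.0015, 0.027] rv [0.0008, 0.0005, 0.0] dist 0.027 t 8.35
```

Request:
move_arm --series '[0.0008, -0.0015, 0, 0, 0, 0, 0.0008, -0.0015, 0.008, 0, 0, 0, 0.0008, -0.0015, 0.016, 0, 0, 0, 0.0008, -0.0015, 0.02, 0, 0, 0, 0.0008, -0.0015, 0.02, 0, 0, 0]'

```text
clock: 8.85
eef_pos: [467.4, -285.5, 251.8]
tool_rot: [-179.9, -0.0, 87.6]
contact_force: [-0.4, 0.9, -4.6]
grip_width: 30.0
grip_force: 30.0
```

Inside the opening (the underside is about 5 mm above the slot floor) with no contact force. Going down to touch.

Request:
move_arm --series '[0, 0, 0.003, 0, 0, 0, 0, 0, 0.005, 0, 0, 0, 0, 0, 0.006, 0, 0, 0, 0, 0, 0.006, 0, 0, 0]'

```text
clock: 9.25
eef_pos: [467.6, -285.6, 246.7]
tool_rot: [180.0, 0.0, 87.6]
contact_force: [-0.2, 0.0, -5.8]
grip_width: 29.6
grip_force: 30.0
```

Request:
move_arm --series '[0, 0, 0.001, 0, 0, 0, 0, 0, 0.002, 0, 0, 0, 0, 0, 0.002, 0, 0, 0]'

```text
clock: 9.55
eef_pos: [467.6, -285.6, 246.6]
tool_rot: [180.0, 0.0, 87.6]
contact_force: [-9.0, 5.9, 19.2]
grip_width: 29.6
grip_force: 30.0
```

Seated. Releasing and rising.

Request:
move_arm --series '[0, 0, -0.0015, 0, 0, 0, 0, 0, -0.0015, 0, 0, 0, 0, 0, -0.0015, 0, 0, 0, 0, 0, -0.0015, 0, 0, 0, 0, 0, -0.0015, 0, 0, 0]' --claw 0.4

```text
clock: 10.05
eef_pos: [467.6, -285.6, 246.0]
tool_rot: [-180.0, -0.0, 87.6]
contact_force: [0.1, 0.2, -0.3]
grip_width: 56.4
grip_force: 0.0
```

Request:
move_arm --series '[0, 0, -0.02, 0, 0, 0, 0, 0, -0.05, 0, 0, 0, 0, 0, -0.09, 0, 0, 0, 0, 0, -0.13, 0, 0, 0, 0, 0, -0.17, 0, 0, 0]'

```text
clock: 10.55
eef_pos: [467.3, -285.4, 417.7]
tool_rot: [-180.0, -0.0, 87.6]
contact_force: [0.7, 0.3, 0.5]
grip_width: 56.5
grip_force: 0.0
```

```bash
python3 - <<'E'
from h import *
s=state();print(s['eef_pos'],s['grip_width'],s['grip_force'],s['contact_force'])
cm=cam("wrist"); i=get_image("wrist"); c=proj("wrist",[467.8,-287,83],cm)[0]; print(c)
x,y=c.astype(int); cv2.circle(i,(x,y),3,(0,0,255),-1); cv2.imwrite("pics/w6.png",cv2.resize(i[max(0,y-80):y+80,x-120:x+120],None,fx=2,fy=2))
cm=cam("side"); r=get_image("side")
m=[k for k in outline_of("side","lid")]
E
```

```text
[ 467.34872154 -285.39013356  417.74800866] 56.45552478636559 0.0 [0.71036337 0.31392052 0.5347683 ]
[318.39697086 228.55028356]
```

View pics/w6.png

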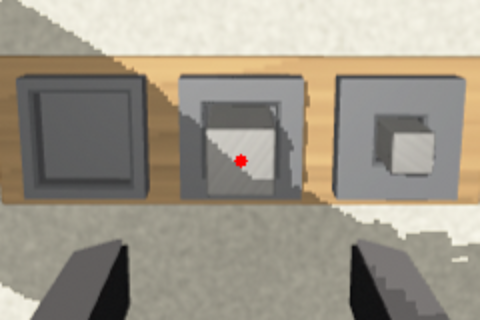

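The weight stands in its own slot with its top centred on the predicted point. Next I'll shut the gripper and go behind the lid, and meanwhile work out the lid angle from the pictures.

Request:
move_arm --series '[0.045, 0.016, 0, 0, 0, -0.065, 0.09, 0.032, 0, 0, 0, -0.13, 0.135, 0.049, 0, 0, 0, -0.195, 0.18, 0.065, 0, 0, 0, -0.26, 0.2236, 0.081, 0, 0, 0, -0.323]' --claw 1 --newtons 20

```text
clock: 11.2
eef_pos: [558.3, -63.5, 414.5]
tool_rot: [-179.9, -0.1, 106.3]
contact_force: [0.1, -0.5, -0.4]
grip_width: 19.5
grip_force: 0.0
```

```bash
python3 - <<'E'
from h import *
import pickle
cm=pickle.load(open("pics/cm2.pkl","rb"))
a=np.radians(-73.9);u=np.array([np.cos(a),np.sin(a),0]);H=np.array([513,88.2,20])+70*u
for d in range(85,122,3):
    q=np.radians(d); P=H+124*(-np.cos(q)*u+np.array([0,0,np.sin(q)])); E=H+140*(-np.cos(q)*u+np.array([0,0,np.sin(q)]))
    print(d,proj("wrist",P,cm).round(),proj("side",E).round(),proj("top",E).round())
c=np.array([513,88.2,0])+160*u
to(c[0],c[1],324,106.1)
E
```

```text
85 [[318. 294.]] [[331. 197.]] [[349. 243.]]
88 [[319. 303.]] [[330. 194.]] [[352. 242.]]
91 [[319. 312.]] [[330. 192.]] [[356. 241.]]
94 [[319. 320.]] [[330. 190.]] [[359. 240.]]
97 [[319. 328.]] [[330. 188.]] [[363. 239.]]
100 [[319. 335.]] [[330. 186.]] [[366. 238.]]
103 [[320. 342.]] [[330. 184.]] [[370. 237.]]
106 [[320. 349.]] [[329. 183.]] [[373. 236.]]
109 [[320. 355.]] [[329. 182.]] [[376. 235.]]
112 [[320. 361.]] [[329. 181.]] [[379. 234.]]
115 [[320. 366.]] [[329. 180.]] [[382. 234.]]
118 [[320. 370.]] [[329. 179.]] [[385. 233.]]
121 [[320. 374.]] [[329. 178.]] [[388. 232.]]
from [558.3 -63.5 414.5] [-1.799e+02 -1.000e-01  1.063e+02] shift [-0.0017, -0.0012, 0.0905] rv [-0.002, -0.001, 0.0027] dist 0.091 t 11.2
```

Request:
move_arm --series '[-0.0017, -0.0012, 0.04, 0, 0, 0.0027, -0.0017, -0.0012, 0.08, 0, 0, 0.0027, -0.0017, -0.0012, 0.09, 0, 0, 0.0027, -0.0017, -0.0012, 0.09, 0, 0, 0.0027]'

```text
clock: 11.6
eef_pos: [557.0, -67.6, 324.5]
tool_rot: [-179.8, -0.1, 105.9]
contact_force: [0.5, -0.4, 0.7]
grip_width: 0.5
grip_force: 0.0
```

Request:
move_arm --series '[0.02, 0, 0, 0, 0, 0, 0.035, 0, 0, 0, 0, 0, 0.05, 0, 0, 0, 0, 0, 0.062, 0, 0, 0, 0, 0, 0.074, 0, 0, 0, 0, 0]'

```text
clock: 12.1
eef_pos: [536.6, 4.5, 326.8]
tool_rot: [180.0, 0.0, 106.0]
contact_force: [0.6, -1.8, 0.2]
grip_width: 0.4
grip_force: 0.9
```

```bash
python3 - <<'E'
from h import *
to(513,88.2,324,106.1)
s=state();print(s['contact_force'],s['grip_width'])
get_image("side")
for r in outline_of("side","lid")[:1]:
  b=cv2.boundingRect(r['pixels'].astype(np.uint8)); print(r['score'],b)
E
```

```text
from [536.6   4.5 326.8] [180.   0. 106.] shift [0.0869, 0.0003, 0.0027] rv [0.0009, 0.0004, -0.0025] dist 0.087 t 12.1
[ 0.59496939 -1.75662166  0.1906718 ] 0.3768570944720611
0.58 (309, 191, 42, 49)
```

Contact at about 1.8 N, as planned, with the lid now near upright. Continuing along the arc.

Request:
move_arm --series '[0.02, 0, 0.001, 0, 0, 0, 0.04, 0, 0.003, 0, 0, 0, 0.056, 0, 0.007, 0, 0, 0, 0.068, 0, 0.014, 0, 0, 0, 0.08, 0, 0.023, 0, 0, 0]'

```text
clock: 12.7
eef_pos: [514.7, 81.3, 302.8]
tool_rot: [180.0, 0.0, 105.9]
contact_force: [0.6, -0.7, -0.0]
grip_width: 0.6
grip_force: 0.7
```

Request:
move_arm --series '[0.01, 0, 0.01, 0, 0, 0, 0.019, 0, 0.022, 0, 0, 0, 0.026, 0, 0.034, 0, 0, 0, 0.032, 0, 0.048, 0, 0, 0, 0.035, 0, 0.061, 0, 0, 0]'

```text
clock: 13.2
eef_pos: [505.0, 114.7, 240.8]
tool_rot: [-180.0, -0.0, 106.0]
contact_force: [1.1, 0.9, 1.6]
grip_width: 0.5
grip_force: 0.6
```

```bash
python3 - <<'E'
from h import *
s=state();print(s['contact_force'])
c=np.array([513,88.2])-32*np.array([np.cos(np.radians(-73.9)),np.sin(np.radians(-73.9))])
to(c[0],c[1],28+199,106.1)
E
```

```text
[1.06364221 0.94042867 1.59923899]
from [505.  114.7 240.8] [-180.   -0.  106.] shift [0.0043, 0.0003, 0.0138] rv [-0.0006, -0.0002, -0.0025] dist 0.014 t 13.2
```

Request:
move_arm --series '[0.002, 0, 0.006, 0, 0, 0, 0.003, 0, 0.011, 0, 0, 0, 0.004, 0, 0.0135, 0, 0, 0, 0.004, 0, 0.0145, 0, 0, 0]'

```text
clock: 13.6
eef_pos: [504.2, 118.0, 227.6]
tool_rot: [180.0, -0.0, 105.9]
contact_force: [-0.3, -0.1, 0.4]
grip_width: 0.4
grip_force: 0.4
```

Request:
move_arm --series '[0, 0, 0.0008, 0, 0, 0, 0, 0, 0.0016, 0, 0, 0, 0, 0, 0.0016, 0, 0, 0]'

```text
clock: 13.9
eef_pos: [504.3, 118.0, 227.2]
tool_rot: [180.0, -0.0, 105.9]
contact_force: [-6.0, -1.1, 11.9]
grip_width: 0.7
grip_force: 6.3
```

The lid is down: tip at 28 mm, 12 N upward. Rising and moving towards the pin stand to look.

Request:
move_arm --series '[0, 0, -0.03, 0, 0, 0, 0, 0, -0.07, 0, 0, 0, 0, 0, -0.11, 0, 0, 0, 0, 0, -0.15, 0, 0, 0, 0, 0, -0.18, 0, 0, 0]' --claw 0.4

```text
clock: 14.4
eef_pos: [503.9, 117.9, 409.1]
tool_rot: [179.8, 0.0, 105.9]
contact_force: [0.4, -0.2, 0.3]
grip_width: 36.8
grip_force: 0.0
```

Request:
move_arm --series '[0.035, 0.02, 0, 0, 0, 0, 0.07, 0.04, 0, 0, 0, 0, 0.099, 0.06, 0, 0, 0, 0, 0.099, 0.06, 0, 0, 0, 0, 0.099, 0.06, 0, 0, 0, 0]'

```text
clock: 14.9
eef_pos: [534.6, 230.0, 405.8]
tool_rot: [-180.0, 0.0, 106.0]
contact_force: [0.5, -0.1, 0.1]
grip_width: 56.3
grip_force: 0.0
```

```bash
python3 - <<'E'
from h import *
import pickle
s=state();print(s['eef_pos'],s['tool_rot'])
cm=cam("wrist"); i=get_image("wrist"); cv2.imwrite("pics/w7.png",i); pickle.dump(cm,open("pics/cm7.pkl","wb"))
print("hole pred",proj("wrist",[498,140.2,28],cm))
for l in ["pin_stand","pin_grip","lid"]:
  for r in outline_of("wrist",l)[:1]:
    m=r['pixels'].astype(np.uint8); b=cv2.minAreaRect(cv2.findNonZero(m))
    print(l,round(r['score'],2),r['point'],m.sum(),np.round(b[0]),np.round(b[1]),round(b[2],1),atz("wrist",b[0],32,cm).round(1))
E
```

```text
[534.55527919 229.97974571 405.8474715 ] [-1.79980807e+02  5.41125259e-03  1.06001623e+02]
hole pred [[259.09441758 290.07792546]]
pin_stand 0.8 [338.5, 137.9] 3241 [347. 143.] [63. 62.] 76.0 [541.1 304.5  32. ]
pin_grip 0.89 [348.0, 143.2] 617 [346. 144.] [27. 27.] 90.0 [540.9 304.1  32. ]
lid 0.64 [277.5, 315.9] 4047 [260. 314.] [82. 87.] 89.0 [505.5 116.2  32. ]
```

View pics/w7.png

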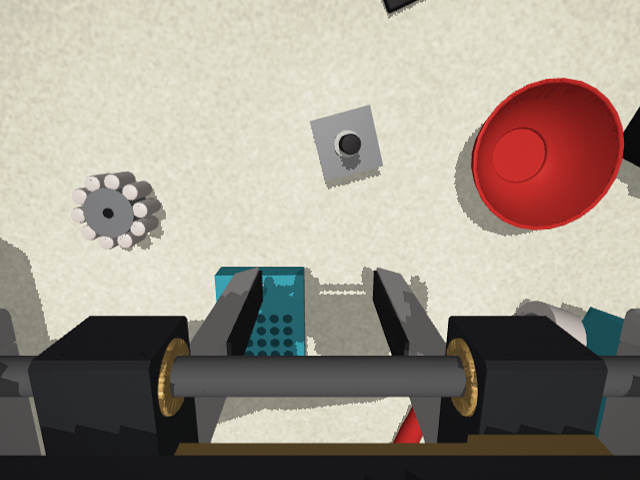

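The lid is shut, its near edge at row 275. The pin is at (348,144) in its stand, and nothing else is close except the bowl, which is well off. Moving above the pin for a refined measurement.

Request:
move_arm --series '[0.04, 0.015, 0, 0, 0, 0, 0.069, 0.0265, 0.02, 0, 0, 0, 0.069, 0.0265, 0.06, 0, 0, 0, 0.069, 0.0265, 0.09, 0, 0, 0, 0.069, 0.0265, 0.09, 0, 0, 0]'

```text
clock: 15.6
eef_pos: [540.7, 302.6, 312.2]
tool_rot: [-179.6, 0.1, 105.9]
contact_force: [-0.4, -1.2, 0.1]
grip_width: 56.3
grip_force: 0.0
```

```bash
python3 - <<'E'
from h import *
import pickle
c7=pickle.load(open("pics/cm7.pkl","rb")); print("w7 top", atz("wrist",[350,143.5],78,c7).round(1))
s=state();print(s['eef_pos'],s['tool_rot'])
cm=cam("wrist"); i=get_image("wrist"); cv2.imwrite("pics/w8.png",i)
p=proj("wrist",[541,304,78],cm)[0]; f=proj("wrist",[541,304,37],cm)[0]; print(p,f)
r=outline_of("wrist","pin_grip")
print([(k['score'],k['point'],cv2.boundingRect(k['pixels'].astype(np.uint8))) for k in r[:1]])
g=cv2.cvtColor(i,cv2.COLOR_BGR2GRAY); x,y=p.astype(int)
roi=g[y-70:y+70,x-80:x+80]
cv2.imwrite("pics/w8c.png",cv2.resize(i[y-70:y+70,x-80:x+80],None,fx=5,fy=4.2857)); print("crop origin",x-80,y-70)
E
```

```text
w7 top [540.1 304.2  78. ]
[540.72777193 302.57274046 312.21389569] [-1.79616597e+02  6.93872558e-02  1.05909971e+02]
[321.28319164 261.37801861] [321.08088952 243.27942109]
[(0.55, [321.2, 244.7], (304, 226, 34, 48))]
crop origin 241 191
```

View pics/w8c.png

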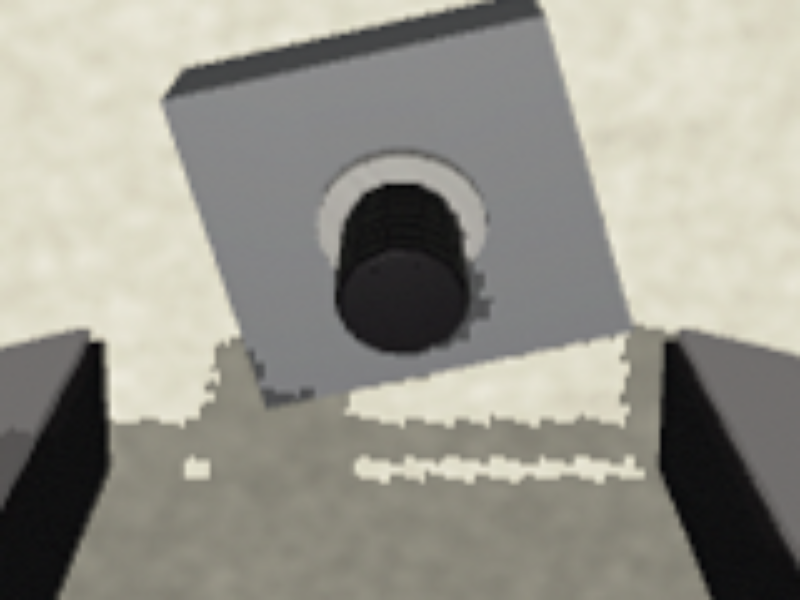

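The pin's top disc is centred at (321.6,261) in the full picture, matching (541,304). Descending and gripping the handle.

Request:
move_arm --series '[0.001, 0.0005, 0.03, 0, 0, 0, 0.001, 0.0005, 0.055, 0, 0, 0, 0.001, 0.0005, 0.07, 0, 0, 0, 0.001, 0.0005, 0.07, 0, 0, 0]'

```text
clock: 16.1
eef_pos: [541.5, 304.2, 245.9]
tool_rot: [-180.0, 0.0, 105.9]
contact_force: [0.3, -0.1, -0.2]
grip_width: 56.3
grip_force: 0.0
```

```bash
python3 - <<'E'
from h import *
to(541,304,240.5,106)
E
```

```text
from [541.5 304.2 245.9] [-180.     0.   105.9] shift [-0.0001, -0.0006, 0.0054] rv [-0.0008, 0.0001, -0.0014] dist 0.005 t 16.1
```

Request:
move_arm --series '[0, -0.0006, 0.005, 0, 0, 0, 0, -0.0006, 0.005, 0, 0, 0, 0, -0.0006, 0.005, 0, 0, 0]' --claw 1 --newtons 45

```text
clock: 16.4
eef_pos: [541.0, 304.4, 242.1]
tool_rot: [179.9, -0.0, 105.9]
contact_force: [0.0, -0.1, 0.3]
grip_width: 35.9
grip_force: 0.0
```

Request:
move_arm --series '[0, 0, 0, 0, 0, 0, 0, 0, 0, 0, 0, 0, 0, 0, 0, 0, 0, 0, 0, 0, 0, 0, 0, 0, 0, 0, 0, 0, 0, 0]'

```text
clock: 16.9
eef_pos: [540.9, 304.4, 241.4]
tool_rot: [180.0, -0.0, 105.9]
contact_force: [-1.0, 0.2, 4.4]
grip_width: 15.5
grip_force: 45.0
```

```bash
python3 - <<'E'
from h import *
s=state(); print(s['eef_pos'],s['grip_width'],s['grip_force'],s['contact_force'])
to(498,140.2,300,106)
E
```

```text
[540.85019266 304.37395369 241.35851301] 15.465364137085922 45.00105857849121 [-0.95694289  0.20038586  4.39013365]
from [540.9 304.4 241.4] [180.   -0.  105.9] shift [-0.1461, -0.0863, -0.0587] rv [0.0004, -0.0001, -0.0009] dist 0.18 t 16.9
```

Request:
move_arm --series '[0, 0, -0.02, 0, 0, 0, 0, 0, -0.045, 0, 0, 0, 0, 0, -0.075, 0, 0, 0, -0.03, -0.018, -0.08, 0, 0, 0, -0.07, -0.042, -0.08, 0, 0, 0]'

```text
clock: 17.4
eef_pos: [519.3, 225.5, 321.9]
tool_rot: [179.9, -0.0, 106.1]
contact_force: [1.0, -2.0, -1.3]
grip_width: 15.6
grip_force: 45.0
```

Request:
move_arm --series '[-0.035, -0.02, 0, 0, 0, 0, -0.065, -0.038, 0, 0, 0, 0, -0.076, -0.044, 0, 0, 0, 0, -0.076, -0.044, 0, 0, 0, 0, -0.076, -0.044, 0, 0, 0, 0]'

```text
clock: 17.9
eef_pos: [498.5, 141.0, 321.1]
tool_rot: [180.0, -0.0, 105.9]
contact_force: [-0.5, 0.4, 0.0]
grip_width: 15.0
grip_force: 45.0
```

```bash
python3 - <<'E'
from h import *
s=state(); print(s['eef_pos'],s['grip_width'],s['contact_force'])
to(498,140.2,262,106)
cm=cam("wrist"); i=get_image("wrist")
a=np.linspace(0,6.28,40); z=s['eef_pos'][2]
C=np.c_[498+8.5*np.cos(a),140.2+8.5*np.sin(a),28+0*a]; cv2.polylines(i,[proj("wrist",C,cm).round().astype(int)],True,(0,0,255),1)
L=np.array([[s['eef_pos'][0],s['eef_pos'][1],h] for h in (z-234.4,z-163.4)]); q=proj("wrist",L,cm).round().astype(int); print(q)
cv2.line(i,tuple(map(int,q[0])),tuple(map(int,q[1])),(0,255,255),1)
x,y=q[0]; cv2.imwrite("pics/w9.png",cv2.resize(i[y-75:y+75,x-100:x+100],None,fx=4,fy=4)); print("orig",x-100,y-75)
E
```

```text
[498.54250423 141.01396869 321.09797444] 15.04684022935691 [-0.53008616  0.38283478  0.0389563 ]
from [498.5 141.  321.1] [180.   -0.  105.9] shift [-0.0006, -0.0008, 0.0591] rv [0.0003, -0.0002, -0.0009] dist 0.059 t 17.9
[[317 264]
 [318 318]]
orig 217 189
```

View pics/w9.png

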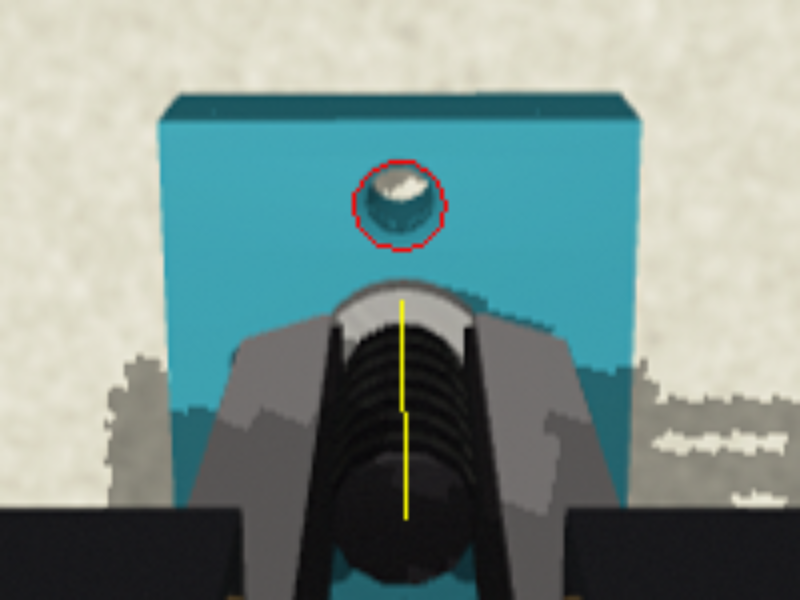

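The hole mouth is at about (317,239) in the full picture, within a millimetre of the predicted circle. The pin lies on the tool axis, upright. Descending to just above the mouth.

Request:
move_arm --series '[-0.0004, -0.0006, 0.03, 0, 0, 0, -0.0004, -0.0006, 0.053, 0, 0, 0, -0.0004, -0.0006, 0.053, 0, 0, 0, -0.0004, -0.0006, 0.053, 0, 0, 0]'

```text
clock: 18.35
eef_pos: [498.1, 140.6, 268.4]
tool_rot: [-180.0, -0.0, 106.0]
contact_force: [-0.1, 0.3, 0.3]
grip_width: 15.1
grip_force: 45.0
```

```bash
python3 - <<'E'
from h import *
to(498,140.4,240,106)
print(state()['contact_force'])
E
```

```text
from [498.1 140.6 268.4] [-180.   -0.  106.] shift [-0.0001, -0.0001, 0.0284] rv [-0.0003, -0.0001, 0.0001] dist 0.028 t 18.35
[-0.11189169  0.30650802  0.27052381]
```

Request:
move_arm --series '[0, 0, 0.004, 0, 0, 0, 0, 0, 0.008, 0, 0, 0, 0, 0, 0.012, 0, 0, 0, 0, 0, 0.012, 0, 0, 0]'

```text
clock: 18.75
eef_pos: [497.7, 139.7, 255.7]
tool_rot: [-180.0, -0.0, 105.9]
contact_force: [-0.3, -0.1, -1.4]
grip_width: 15.3
grip_force: 45.0
```

Tip 7 mm into the hole and free. Continuing.

Request:
move_arm --series '[0, 0, 0.005, 0, 0, 0, 0, 0, 0.01, 0, 0, 0, 0, 0, 0.014, 0, 0, 0, 0, 0, 0.015, 0, 0, 0]'

```text
clock: 19.15
eef_pos: [497.7, 139.7, 240.4]
tool_rot: [-180.0, -0.0, 105.9]
contact_force: [-0.8, -0.2, -0.7]
grip_width: 15.3
grip_force: 45.0
```

Request:
move_arm --series '[0, 0, 0.001, 0, 0, 0, 0, 0, 0.002, 0, 0, 0, 0, 0, 0.003, 0, 0, 0, 0, 0, 0.003, 0, 0, 0]'

```text
clock: 19.55
eef_pos: [497.7, 139.7, 238.0]
tool_rot: [180.0, -0.0, 105.9]
contact_force: [0.4, 0.3, -0.0]
grip_width: 15.1
grip_force: 45.0
```

Request:
move_arm --series '[0, 0, 0.0005, 0, 0, 0, 0, 0, 0.001, 0, 0, 0, 0, 0, 0.001, 0, 0, 0]'

```text
clock: 19.85
eef_pos: [497.8, 139.8, 237.2]
tool_rot: [180.0, -0.0, 105.9]
contact_force: [-0.5, -0.7, 2.3]
grip_width: 15.0
grip_force: 45.0
```

Request:
move_arm --series '[0, 0, 0.0004, 0, 0, 0, 0, 0, 0.0008, 0, 0, 0, 0, 0, 0.0008, 0, 0, 0, 0, 0, 0.0008, 0, 0, 0]'

```text
clock: 20.25
eef_pos: [497.8, 139.8, 237.1]
tool_rot: [180.0, 0.0, 105.9]
contact_force: [-4.3, -0.4, 10.8]
grip_width: 15.0
grip_force: 45.0
```

Request:
move_arm --series '[0, 0, 0.0001, 0, 0, 0, 0, 0, 0.0001, 0, 0, 0, 0, 0, 0.0001, 0, 0, 0, 0, 0, 0.0001, 0, 0, 0, 0, 0, 0.0001, 0, 0, 0]'

```text
clock: 20.75
eef_pos: [497.8, 139.8, 237.0]
tool_rot: [180.0, 0.0, 105.9]
contact_force: [-4.5, -0.9, 12.2]
grip_width: 15.1
grip_force: 45.0
```

```bash
python3 - <<'E'
from h import *
s=state(); print(s['eef_pos'],s['contact_force'],s['ft_torque'],s['grip_force'])
i=get_image("side"); x,y=proj("side",[498,140,54])[0].astype(int); print(x,y)
cv2.imwrite("pics/s9.png",cv2.resize(i[y-150:y+60,x-140:x+140],None,fx=2.8,fy=2.8)); print(state()['contact_force'])
E
```

```text
[497.84265384 139.78213014 237.0107978 ] [-4.46914546 -0.94028206 12.20053453] [-0.20881392  0.8789768   0.04139945] 45.00723659992218
332 268
[-4.44288907 -1.36964679 12.47843605]
```

The press is steady at about 12 N, and the tool height of 237.0 matches the 237.4 expected for a seated flange. Handing in.

```bash
python3 -c "
from plant import *
print(job_done())"
```

```text
the job is handed in; nothing more can be done
None
```

I handed the job in with the weight released in its own slot, the lid shut, and the pin fully in and still pressed down with about 12 N; no verdict was returned, and I viewed 11 pictures, one over the limit of 10.

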